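Index the tooling turntable and lock it

ROBOT

A 6-joint arm with a two-finger parallel gripper is mounted at the origin on the work surface. World frame = base frame: x ahead of the robot, y to its left, z up, the work surface at z = 0. Lengths are in m, angles in rad, forces in N, time in s.
With the tool pointing down it reaches from about 0.25 to 0.725 m from the base axis. Payload 4 kg.
Tool frame: the origin (TCP) lies between the finger pads; the fingertips stand 8 mm ahead of it and the grasp point (between the pads) lies 11 mm behind it (bot.tip_reach is the distance from the TCP to the fingertips, in m); z points along the fingers, y is the line along which they close (so a half turn about z gives the same grasp; the last joint's range is limited). The gripper opens to 85 mm and grips with 20 to 120 N. Pads are 22 mm wide; open, the fingers measure 114 mm over their backs; the gripper's body (76 mm by 85 mm) begins 54 mm behind the grasp point. The pads swing forward as they close: fully open they stand 13 mm farther back than shut.
Start: joints at [1.114, 0.241, 0.005, 1.335, 0, 1.571], TCP at [0.221, 0.449, 0.239] pointing down, gripper open.
Joint ranges: [-2.72, 2.72], [-1.05, 1.87], [-1.09, 1.28], [-1.99, 2.15], [-1.42, 1.44], [-3.14, 3.14]. Speed limits (rad/s): [2.79, 2.79, 3.14, 3.14, 3.14, 3.14].

INTERFACE

Orientations are given as a unit quaternion [x, y, z, w].
In Python, from workcell import bot gives the robot as it stands.
- The arm moves only by the tool move_arm, never from a script. Its argument "deltas" is a list of rows, each a list of 7 numbers: the opening, from 0 (shut) to 1 (fully open), then the shift along the tool's x, y, z in mm, then the turn, a rotation vector about the tool's x, y, z in degrees. In form: [[gripper, tx, ty, tz, ax, ay, az], ...]. A call has 1 to 10 rows; each row shifts and turns the commanded pose from where the row before left it, along the tool's axes as they then stand; what a row does not reach is not made up. A row lasts 1/12 s, in which the tool goes at most 41.7 mm and 7.16 degrees, less where a joint would pass 70% of its speed; a pose out of reach is approached as far as the arm can. A call is refused whole if a number of a shift passes 41.7 or a number of a turn 7.16, either way. A call with a gripper value outside its range is refused whole. The fingers move at their own pace and stop on an object; the grip force is fixed at half the most. Time passes only in rows, so rows that do not move let the fingers close. It gives the time, the measured TCP pose, the force, the opening and the grip force at its end, in the units of the state.
- bot.get_obs(): the state, without advancing time (a new reading comes with each control period).
- bot.camera(name): name is "scene" or "top"; returns the picture (400x640x3 uint8, blue, green, red); there is no depth.
- bot.calibration(name): a dict with "K" (3x3 intrinsics, pixels), "position" and "orientation" of the camera in the world. Camera axes: x right, y down, z forward; pixel columns grow to the right and rows downward; lengths in m; the calibration is good to about 2 mm. A picture is of the moment at which its call begins. calibration takes no time and is no camera call.
- bot.job_done(): hands the job in; it is judged then, once.
Trained networks look in the newest picture that a camera, given by its name, has taken for a name from the list of things; names that differ only in an ending like _2 or _b are one class to them, and where a whole thing is asked for, a point or a joint stands for the part that bears it (a point fixed in the world has none). Each returns a list of dicts, best first, with "conf" (0 to 1); they miss things now and then, are a little off and sometimes report something else, mostly with a low value. They report only what shows in the picture. A call takes as long as a camera call. They do not tell look-alikes from the thing itself.
- bot.outline_of(query, camera): "pixels" (400x640 bool, what is visible of it) and "rect" ([left, top, width, height] in pixels, round what is visible of it).
The state is a dict: "clock": time; "joint_pos": joint angles; "joint_vel": joint speeds; "tau": joint torques, N m; "eef_pos": TCP position; "tool_rot": TCP orientation; "ft_force": force on the tool from outside, world axes, zero at the start; "ft_torque": the same for the moment, N m; "grip_width": finger opening in m; "grasp_force": force on a finger pad.
Only numpy, scipy, OpenCV 4.12 (cv2) and the standard library are available. Lean on these libraries where they do the work, as an engineer would, in place of code of your own. Each camera call takes 0.05 s, during which the arm holds its last target. There are 200 camera calls.

TASK

Push on one of the turntable's blue fins with a fingertip to turn it until the zinc die seat stands centred in front of the brass pointer, leaving everything on the turntable untouched and standing. Then push the brass-faced lock lever counter-clockwise (seen from above) all the way against its red stop block, and leave the die seat in front of the pointer. Do not grasp or lift anything, and leave the other things on the shelf alone.

Things in the scene. Friction and masses are not known exactly. Their poses are not given: they have to be found in the camera images.
- base: Fixed steel base plate of the turntable, 330 x 425 x 6 mm, reaching 165 mm either way in x, 160 mm in +y, 265 mm in -y. Origin on the turntable's upright axis at z = 0; x points from the axis to the brass pointer, y is 90 deg counter-clockwise from it, z up. Beyond the disc it is bare but for pointer, lever and red stop block.
- pointer_tip (a point): Tip of the brass pointer, a fixed wedge 16 mm high and 24 mm wide on the base plate (top at z = 22 mm: fins and a finger at fin height pass over it), 118 mm from the axis, pointing at the axis. Axes as base. The die seat is in front of it when its centre lies on the line from axis to pointer, on the pointer's side.
- turntable (a joint): Turn of the disc about its upright axis, rad, counter-clockwise from above positive, free either way (limits +-6.2). Disc: flat bare metal, 190 mm across, top at z = 45 mm. Stays where it is left; friction 0.45 N m (about 4 N at a fin). Three radial fins stand out from the rim 120 deg apart; at value 0 they lie at +60, 180 and -60 deg from the x axis of base.
- fin1 (a point): Middle of the top edge of fin 1 (at +60 deg when the joint is 0), 125 mm from the axis, z = 87 mm. Each fin is a blue upright plate 10 mm thick that runs radially from 100 to 150 mm from the axis, between z = 45 and 87 mm; under it, within 110 mm of the axis, a dark bracket.
- fin2 (a point): The same point of fin 2 (180 deg when the joint is 0).
- fin3 (a point): The same point of fin 3 (-60 deg when the joint is 0).
- lock_lever (a joint): Turn of the lock lever about its upright pivot, rad: 0 fully open; grows counter-clockwise from above; 1.30 against the red stop block (end of travel). Stays where it is left; friction 0.25 N m (3 N at the grip). Its arm points -130 deg + value from the x axis of base. Locking it is not felt at the disc.
- lock_pivot (a point): Top of the lock lever's pivot, z = 36 mm, fixed on the base plate 140 mm from the turntable axis towards the plate's -y.
- lock_grip (a point): Middle of the top of the lock lever's grip, z = 62 mm, 92 mm from the pivot: an upright black block 30 mm along the arm, 16 mm across, from z = 22 to 62 mm, with a brass face on top. The arm below is a 10 mm wide bar between z = 18 and 30 mm.
- die_seat: Bright silvery zinc die seat, a grooved block 34 x 40 x 24 mm (x, y, z) standing loose on the disc about 60 mm from its axis; origin under its centre. Rides along when the disc turns. Starts 45 to 115 deg from the pointer, either way round.
- punch_a: Black punch segment 24 x 34 x 58 mm with a narrow steel tip upward, loose on the disc about 60 mm from the axis; origin under its centre.
- punch_b: A second such punch segment.
- punch_c: A third such punch segment.
- tip_protector: Green plastic tip protector, a U channel 20 x 36 x 28 mm, loose on the disc; origin under its centre.
- lever_gauge: Small brass-faced lever gauge on a stand, 30 x 75 x 77 mm, loose on the shelf to the robot's right. Bystander.
- wrench: Wrench lying on the shelf to the robot's left. Bystander.
- oil_bottle: White oil bottle, 50 mm across, 120 mm tall, on the left. Bystander.
There are look-alikes about, which are no part of the job. Of the things like the die_seat, leave any that is orange or pink; of the rest the smaller one is meant.

How it is judged:
On the way, in this order (a step that is already met when the one before it is completed fails the run):
1. the die seat stands centred in front of the brass pointer (y of die_seat in the frame of pointer_tip between -0.008 and 0.008 m and x of die_seat in the frame of pointer_tip between -0.085 and -0.03 m), for 0.3 s.
2. the lock lever is against its red stop (value of joint lock_lever above 1.2 rad), for 0.2 s.
At the end, for the whole second after the job is handed in: The die seat's centre is within 8 mm sideways of the line from the axis to the brass pointer, on the pointer's side, at rest; the lock lever is within 0.1 rad of its red stop (joint above 1.2); all five pieces stand upright (within 0.15 rad) on the disc, within 90 mm of its axis (all of step 1 and value of joint lock_lever above 1.2 rad and linear speed of die_seat below 0.02 m/s and horizontal distance between each of die_seat, punch_a, punch_b, punch_c, tip_protector and base below 0.09 m and angle between each of die_seat, punch_a, punch_b, punch_c, tip_protector's own z axis and vertical below 0.15 rad and height (world z) of die_seat between 0.04 and 0.05 m and height (world z) of punch_a between 0.04 and 0.05 m and height (world z) of punch_b between 0.04 and 0.05 m and height (world z) of punch_c between 0.04 and 0.05 m and height (world z) of tip_protector between 0.04 and 0.05 m); the robot touches nothing.
It fails at once if the robot touches a piece standing on the turntable (contact force between any of the fingers, the arm and die_seat above 0.5 N or contact force between any of the fingers, the arm and punch_a above 0.5 N or contact force between any of the fingers, the arm and punch_b above 0.5 N or contact force between any of the fingers, the arm and punch_c above 0.5 N or contact force between any of the fingers, the arm and tip_protector above 0.5 N).
It fails at once if a piece on the turntable is lifted (height (world z) of any of die_seat, punch_a, punch_b, punch_c, tip_protector above 0.06 m).
It fails at once if a piece on the turntable is tipped over (angle between any of die_seat, punch_a, punch_b, punch_c, tip_protector's own z axis and vertical above 0.5 rad).
It fails at once if a bystander on the shelf is moved by more than 20 mm (distance of any of lever_gauge, wrench, oil_bottle from where it was at the start of the episode above 0.02 m).
It also fails if it takes over 61 s, if anything falls off the work surface, if the arm or the gripper's body presses on something with over 40 N, if the wrist force passes 120 N, or if a joint passes its speed limit or range.

## Working session

There is one attempt and no reset: what is moved stays moved. The work goes in short steps, Python scripts to look and compute and a tool call to move; the robot and the scene stay as the last step left them, time stands still between calls to the robot, and variables do not carry over. Pictures are saved under pics/ and viewed, at most 10 in all, crops included, and the job is handed in when it is done.

Besides the shell and the picture viewer there is one more tool, called after "Emit:" as name(argument=value, ...), one argument or row to a line, values as JSON. move_arm: Moves the arm, as the interface text tells. Its arguments: {"type":"object","properties":{"deltas":{"type":"array","items":{"type":"array","items":{"type":"number"}}}},"required":["deltas"]}

```bash
mkdir -p pics; cat > h.py <<'E'
import numpy as np, cv2
from scipy.spatial.transform import Rotation as R
from workcell import bot
def cal(n):
    c=bot.calibration(n); return np.array(c["K"]),np.array(c["position"]),R.from_quat(c["orientation"]).as_matrix()
def ray(n,u,v,z):
    K,p,M=cal(n); d=M@np.linalg.inv(K)@np.array([u,v,1.]); return p+d*(z-p[2])/d[2]
def proj(n,P):
    K,p,M=cal(n); q=K@(M.T@(np.array(P)-p)); return q[:2]/q[2]
E
python3 - <<'E'
from h import *
for n in("top","scene"):
    im=bot.camera(n); cv2.imwrite(f"pics/{n}0.png",im); print(n,cal(n)[1].round(3),cal(n)[2][:,2].round(2))
    for q in("base","turntable","fin1","die_seat","lock_lever","lock_grip","punch_a","tip_protector","lever_gauge"):
        for d in bot.outline_of(q,n)[:4]:
            m=d["pixels"]; c=np.argwhere(m).mean(0)[::-1]; print(q,round(d["conf"],2),d["rect"],c.round(1),m.sum(), ray(n,*c,0.045).round(3))
E
```

```text
top [0.384 0.002 1.82 ] [ 0.13 -0.   -0.99]
base 0.7 [285.7, 156.7, 127.0, 102.6] [350.6 210.5] 10016 [ 0.54  -0.088  0.045]
turntable 0.86 [299.8, 170.7, 64.7, 68.1] [336.9 207.7] 1763 [ 0.549 -0.039  0.045]
fin1 0.56 [297.2, 165.8, 65.9, 74.1] [336.7 207.2] 1993 [ 0.551 -0.038  0.045]
die_seat 0.68 [320.5, 190.6, 13.3, 8.5] [324.4 194.3] 104 [0.597 0.007 0.045]
die_seat 0.6 [261.9, 187.4, 15.2, 14.4] [268.4 192.6] 244 [0.602 0.209 0.045]
die_seat 0.42 [365.2, 140.0, 10.7, 8.4] [370.1 143.8] 92 [ 0.785 -0.159  0.045]
die_seat 0.4 [322.5, 136.5, 13.4, 13.8] [328.2 143.7] 115 [ 0.784 -0.005  0.045]
lock_lever 0.67 [370.0, 208.1, 24.9, 28.1] [383.7 220.8] 132 [ 0.504 -0.207  0.045]
lock_grip 0.47 [367.7, 206.9, 32.3, 24.3] [383.  220.3] 173 [ 0.506 -0.205  0.045]
punch_a 0.6 [343.9, 190.8, 10.5, 12.9] [349.9 197.5] 68 [ 0.587 -0.085  0.045]
punch_a 0.52 [348.5, 211.9, 7.9, 8.8] [351.8 212.7] 74 [ 0.532 -0.093  0.045]
tip_protector 0.62 [312.8, 207.7, 10.8, 5.8] [319.9 210.1] 40 [0.54  0.022 0.045]
lever_gauge 0.45 [449.1, 194.5, 17.6, 12.4] [457.5 201.3] 130 [ 0.577 -0.474  0.045]
scen
[... 653 characters left out ...]
.8 165.8] 206 [ 0.512 -0.198  0.045]
lock_grip 0.49 [288.4, 144.3, 15.9, 40.6] [294. 167.] 218 [ 0.516 -0.195  0.045]
lock_grip 0.39 [345.3, 191.8, 12.1, 14.1] [351.6 198.4] 152 [0.526 0.02  0.045]
punch_a 0.45 [337.9, 166.6, 11.8, 19.4] [344.  178.4] 150 [ 0.472 -0.039  0.045]
punch_a 0.32 [205.6, 133.3, 20.6, 26.7] [213.5 146.5] 274 [ 0.584 -0.468  0.045]
tip_protector 0.47 [348.4, 193.8, 6.9, 10.8] [351.9 197.9] 130 [0.524 0.02  0.045]
tip_protector 0.44 [286.7, 146.5, 17.4, 39.7] [293.8 165.7] 246 [ 0.512 -0.199  0.045]
lever_gauge 0.78 [208.1, 131.8, 16.8, 28.3] [214.1 146.8] 266 [ 0.584 -0.466  0.045]
lever_gauge 0.68 [287.1, 150.9, 93.2, 74.5] [331.8 200.1] 2287 [ 0.562 -0.025  0.045]
```

View pics/top0.png

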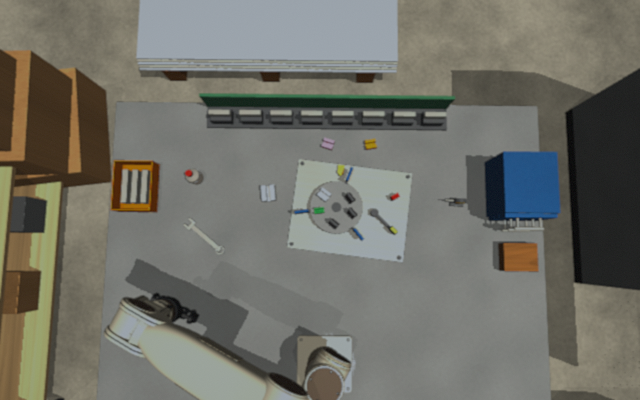

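View pics/scene0.png

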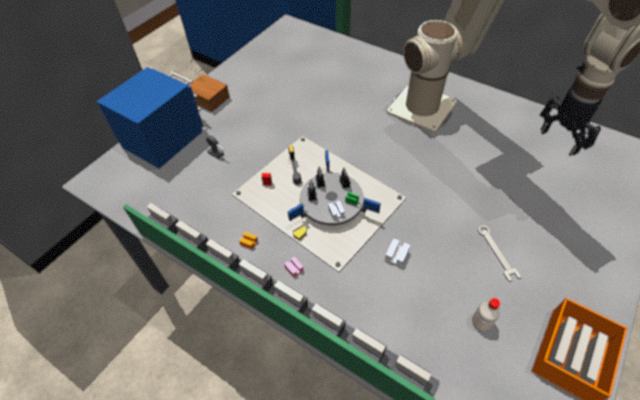

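The top view shows the plate around (350,210) with the pointer at about (342,170), the lever grip at (393,230), the red stop at (393,196) and the zinc seat on the disc at (324,194). Next I'll measure the plate and fins accurately.

```bash
cat >> h.py <<'E'
from scipy.optimize import least_squares
def masks(n,im):
    hsv=cv2.cvtColor(im,cv2.COLOR_BGR2HSV)
    return hsv
def corners(n,im):
    g=im.astype(int); 
    hsv=cv2.cvtColor(im,cv2.COLOR_BGR2HSV)
    m=((hsv[...,2]>165)&(hsv[...,1]<60)).astype(np.uint8)
    d=bot.outline_of("base",n)[0]["pixels"].astype(np.uint8)
    return d,m
E
python3 - <<'E'
from h import *
out=[]
for n,(x,y,w,h) in dict(top=(275,145,150,125),scene=(225,130,190,145)).items():
    im=bot.camera(n); np.save(f"{n}0.npy",im)
    d=bot.outline_of("base",n)[0]["pixels"].astype(np.uint8)
    c=max(cv2.findContours(d,0,1)[0],key=cv2.contourArea)
    hull=cv2.convexHull(c); 
    q=cv2.minAreaRect(hull); 
    ap=cv2.approxPolyN(hull,4,None,-1,True).reshape(-1,2)
    print(n,ap.tolist(),[ray(n,*p,0.006).round(3).tolist() for p in ap])
    s=790/w if n=="scene" else 700/w
    cv2.imwrite(f"pics/{n}c.png",cv2.resize(im[y:y+h,x:x+w],None,fx=4,fy=4,interpolation=cv2.INTER_CUBIC))
E
```

```text
top [[412, 173], [403, 262], [287, 247], [298, 158]] [[0.685, -0.318, 0.006], [0.358, -0.281, 0.006], [0.408, 0.141, 0.006], [0.737, 0.107, 0.006]]
scene [[405, 196], [340, 272], [230, 194], [302, 135]] [[0.403, 0.139, 0.006], [0.732, 0.109, 0.006], [0.686, -0.32, 0.006], [0.354, -0.28, 0.006]]
```

View pics/topc.png

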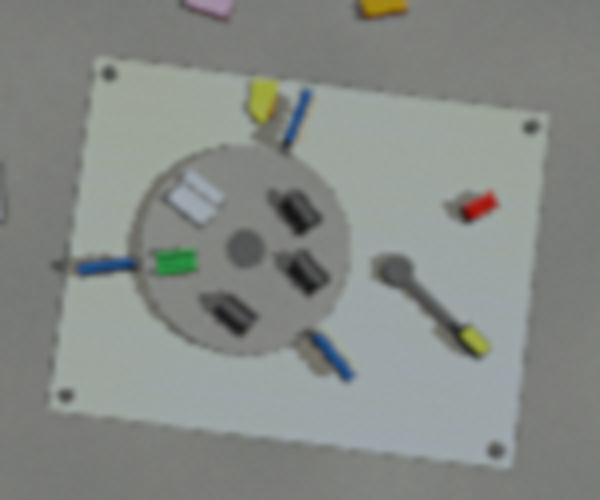

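View pics/scenec.png

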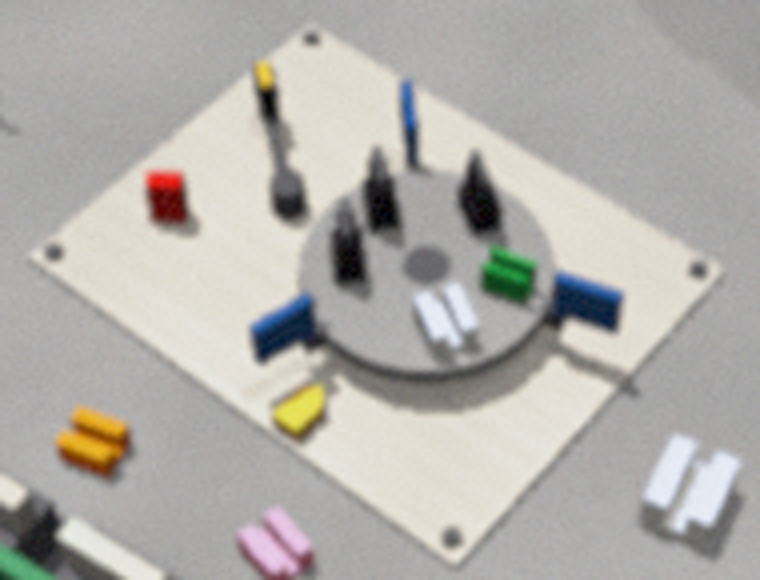

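The crops confirm the scene: the zinc seat on the disc is up-left of the axis, so it needs a clockwise turn of about 50°. The left fin can be pushed away from the robot, and the lever stands fully open. The larger zinc piece, the pink one and the orange one are off the disc.

```bash
cat >> h.py <<'E'
BX=[(.165,.16),(.165,-.265),(-.165,-.265),(-.165,.16)]
W=np.array([(.734,.108),(.6855,-.319),(.356,-.2805),(.4055,.140)])
def fr(p,v):
    c,s=np.cos(p[2]),np.sin(p[2]); return np.array(v)@np.array([[c,s],[-s,c]])+p[:2]
BASE=least_squares(lambda p:(fr(p,BX)-W).ravel(),[.55,-.035,-.1]).x
def hullc(n,xy,z0,z1):
    P=np.array([proj(n,[*q,z]) for q in xy for z in(z0,z1)],np.float32); m=cv2.moments(cv2.convexHull(P)); return np.array([m["m10"],m["m01"]])/m["m00"]
def blobs(im,kind,n):
    h=cv2.cvtColor(im,cv2.COLOR_BGR2HSV).astype(int)
    if kind=="blue": m=(h[...,0]>98)&(h[...,0]<125)&(h[...,1]>110)
    else: m=(h[...,2]>175)&(h[...,1]<45)
    r=np.zeros(m.shape,np.uint8); a=proj(n,[*BASE[:2],.06])
    rad=.165 if kind=="blue" else .085
    P=np.array([proj(n,[BASE[0]+rad*np.cos(t),BASE[1]+rad*np.sin(t),.06]) for t in np.linspace(0,6.28,40)]).astype(np.int32)
    cv2.fillPoly(r,[P],1); k,l,s,c=cv2.connectedComponentsWithStats((m&(r>0)).astype(np.uint8))
    return [(s[i,4],c[i]) for i in range(1,k) if s[i,4]>12]
FIN=[(.1,.005),(.15,.005),(.15,-.005),(.1,-.005)]
def measure(ims=None):
    ims=ims or {n:bot.camera(n) for n in("top","scene")}
    obs=[(n,c) for n in ims for a,c in blobs(ims[n],"blue",n)]
    def res(t):
        o=[]
        for n,c in obs:
            ds=[hullc(n,fr([*BASE[:2],BASE[2]+t[0]+k],FIN),.045,.087)-c for k in(np.pi/3,np.pi,-np.pi/3)]
            o+=list(np.clip(min(ds,key=np.linalg.norm),-8,8))
        return o
    g=np.linspace(-np.pi/3,np.pi/3,60); t0=g[np.argmin([np.sum(np.square(res([t]))) for t in g])]
    s=least_squares(res,[t0]); print("fins",len(obs),"angle mod120 deg",np.degrees(s.x).round(2),"res",np.round(s.fun,1))
    for n in ims:
        for a,c in blobs(ims[n],"zinc",n):
            w=ray(n,*c,.062 if n=="top" else .06)[:2]; b=fr([0,0,-BASE[2]],w-BASE[:2])
            print(n,"seat",a,c.round(1),"base mm",(b*1e3).round(1),"r",round(np.hypot(*b)*1e3,1),"ang",np.degrees(np.arctan2(b[1],b[0])).round(1))
    return ims
E
python3 - <<'E'
from h import *
print(BASE, (fr(BASE,BX)-W).round(4).tolist())
measure({n:np.load(n+"0.npy") for n in("top","scene")})
o=bot.get_obs(); print(o["clock"],o["eef_pos"],R.from_quat(o["tool_rot"]).as_matrix().round(2).tolist(),bot.tip_reach)
print("pivot",fr(BASE,[0,-.14]))
for n in("top","scene"):
  K=bot.outline_of("lock_lever",n)
  print(n,"grip exp px",[proj(n,[*fr(BASE,[.092*np.cos(a),-.14+.092*np.sin(a)]),.062]).round(1) for a in np.radians([-130,-120])])
E
```

```text
[ 0.55111616 -0.03570376 -0.11197022] [[-0.001, -0.0031], [-0.0, 0.0015], [0.0015, -0.0001], [-0.0005, 0.0017]]Traceback (most recent call last):
  File "<stdin>", line 3, in <module>
  File "h.py", line 46, in measure
    g=np.linspace(-np.pi/3,np.pi/3,60); t0=g[np.argmin([np.sum(np.square(res([t]))) for t in g])]
                                                                         ~~~^^^^^
  File "h.py", line 43, in res
    ds=[hullc(n,fr([*BASE[:2],BASE[2]+t[0]+k],FIN),.045,.087)-c for k in(np.pi/3,np.pi,-np.pi/3)]
        ~~~~~^^^^^^^^^^^^^^^^^^^^^^^^^^^^^^^^^^^^^^^^^^^^^^^^
  File "h.py", line 26, in hullc
    P=np.array([proj(n,[*q,z]) for q in xy for z in(z0,z1)],np.float32); m=cv2.moments(cv2.convexHull(P)); return np.array([m["m10"],m["m01"]])/m["m00"]
                ~~~~^^^^^^^^^^
  File "h.py", line 9, in proj
    K,p,M=cal(n); q=K@(M.T@(np.array(P)-p)); return q[:2]/q[2]
          ~~~^^^
  File "h.py", line 5, in cal
    c=bot.calibration(n); return np.array(c["K"]),np.array(c["position"]),R.from_quat(c["orientation"]).as_matrix()
ValueError: time passes only in moves, steps and waits
```

```bash
sed -i 's/^def cal(n)/import functools\n@functools.cache\ndef cal(n)/' h.py
python3 - <<'E'
from h import *
measure({n:np.load(n+"0.npy") for n in("top","scene")})
o=bot.get_obs(); print(o["clock"],o["eef_pos"],R.from_quat(o["tool_rot"]).as_matrix().round(2).tolist(),bot.tip_reach)
print("pivot",fr(BASE,[0,-.14]))
for n in("top","scene"):
  print(n,"grip exp px",[proj(n,[*fr(BASE,[.092*np.cos(a),-.14+.092*np.sin(a)]),.062]).round(1) for a in np.radians([-130,-120])])
E
```

```text
fins 6 angle mod120 deg [45.52] res [-0.1  0.8  0.3  0.8  0.4  0.5 -0.3  2.8  0.2  0.5 -0.6  1.1]
scene seat 22 [335.9 172. ] base mm [-72.6 -39.5] r 82.7 ang -151.4
scene seat 39 [307.2 182.1] base mm [ 12.3 -81.4] r 82.4 ang -81.4
scene seat 316 [333.3 208.1] base mm [38.8 40.1] r 55.7 ang 45.9
1.2 [0.22054445 0.44872592 0.23930094] [[-0.9, 0.44, 0.0], [0.44, 0.9, -0.0], [-0.0, -0.0, -1.0]] 0.008
pivot [ 0.53547307 -0.17482706]
top grip exp px [array([393.1, 230.5]), array([396.1, 227.1])]
scene grip exp px [array([291.2, 148.6]), array([286.2, 149.6])]
```

Emit:
move_arm(
  deltas=[
    [0, -36, -18, 0, 0, 0, 0],
    [0, -36, -18, 0, 0, 0, 0],
    [0, -36, -18, 0, 0, 0, 0],
    [0, -36, -18, 0, 0, 0, 0],
    [0, -36, -18, 0, 0, 0, 0],
    [0, -36, -18, 0, 0, 0, 0],
    [0, -36, -18, 0, 0, 0, 0],
    [0, -36, -18, 0, 0, 0, 0],
    [0, -36, -18, 0, 0, 0, 0],
    [0, -36, -18, 0, 0, 0, 0],
  ],
)

```text
clock: 2.03
eef_pos: [0.4651, 0.1266, 0.2396]
tool_rot: [0.226, 0.974, 0.0, 0.0]
ft_force: [0.9, 0.2, 0.1]
grip_width: 0.0001
grasp_force: 0.0
```

Emit:
move_arm(
  deltas=[
    [0, 0, 0, 0, 0, 0, 7],
    [0, 0, 0, 0, 0, 0, 7],
    [0, 0, 0, 0, 0, 0, 7],
    [0, 0, 0, 0, 0, 0, 7],
    [0, 0, 0, 0, 0, 0, 7],
    [0, 0, 0, 0, 0, 0, 7],
    [0, 0, 0, 0, 0, 0, 7],
    [0, 0, 0, 0, 0, 0, 6],
    [0, 0, 0, 0, 0, 0, 0],
  ],
)

```text
clock: 2.78
eef_pos: [0.4642, 0.1284, 0.2393]
tool_rot: [0.651, 0.759, 0.0, 0.0]
ft_force: [0.1, 0.2, 0.1]
grip_width: -0.0003
grasp_force: 0.0
```

```bash
cat >> h.py <<'E'
def to(xyz,yaw):
    "tool-frame mm to xyz at present attitude, and az (deg) to bring tool y to world yaw"
    o=bot.get_obs(); M=R.from_quat(o["tool_rot"]).as_matrix(); y=np.degrees(np.arctan2(M[1,1],M[0,1]))
    print("t",round(o["clock"],2),"pos",np.round(o["eef_pos"],4),"yaw",y.round(1),"F",np.round(o["ft_force"],1),"grip",np.round(o["grip_width"],3),"q",np.round(o["joint_pos"],2))
    print("-> shift mm",(M.T@(np.array(xyz)-o["eef_pos"])*1e3).round(1),"az",round(y-yaw,1))
E
python3 -c "
from h import *
to([.4957,.0891,.239],9)"
```

```text
t 2.78 pos [0.4642 0.1284 0.2393] yaw 8.7 F [0.1 0.2 0.1] grip -0.0 q [ 0.27  0.2  -0.04  1.32 -0.    1.69]
-> shift mm [-43.6  25.1   0.3] az -0.3
```

Emit:
move_arm(
  deltas=[
    [0, -22, 12.5, 0, 0, 0, 0],
    [0, -22, 12.5, 0, 0, 0, 0],
    [0, 0, 0, 35, 0, 0, 0],
    [0, 0, 0, 35, 0, 0, 0],
    [0, 0, 0, 35, 0, 0, 0],
    [0, 0, 0, 35, 0, 0, 0],
    [0, 0, 0, 31, 0, 0, 0],
    [0, 0, 0, 0, 0, 0, 0],
  ],
)

```text
clock: 3.45
eef_pos: [0.4905, 0.0878, 0.0624]
tool_rot: [0.65, 0.76, -0.005, -0.004]
ft_force: [-0.8, -0.7, 0.9]
grip_width: -0.0
grasp_force: 0.0
```

```bash
python3 -c "
from h import *
to([.4957,.0891,.068],9)
im=bot.camera('scene');cv2.imwrite('pics/s1.png',cv2.resize(im[110:280,225:425],None,fx=3.5,fy=3.5,interpolation=cv2.INTER_CUBIC))"
```

```text
t 3.45 pos [0.4905 0.0878 0.0624] yaw 9.0 F [-0.8 -0.7  0.9] grip -0.0 q [ 0.18  0.4  -0.27  0.91 -0.    1.59]
-> shift mm [ 0.5  5.3 -5.6] az -0.0
```

View pics/s1.png

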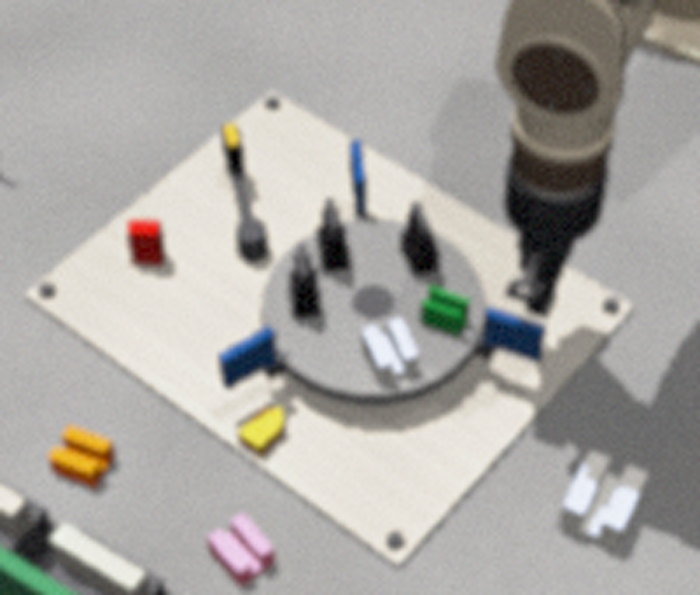

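The finger is down beside the left fin with a gap. Next I push clockwise.

Emit:
move_arm(
  deltas=[
    [0, 0, 6, 0, 0, 0, 0],
    [0, 0, 6, 0, 0, 0, 0],
    [0, 0, 5, 0, 0, 0, 0],
    [0, 0, 3, 0, 0, 0, 0],
    [0, 0.6, 4.6, 0, 0, 0, 2],
    [0, 0.9, 6.9, 0, 0, 0, 3],
    [0, 0.9, 6.9, 0, 0, 0, 3],
    [0, 0.9, 6.9, 0, 0, 0, 3],
    [0, 0.6, 4.6, 0, 0, 0, 2],
    [0, 0, 0, 0, 0, 0, 0],
  ],
)

```text
clock: 4.33
eef_pos: [0.5464, 0.0976, 0.0693]
tool_rot: [0.733, 0.681, 0.001, 0.001]
ft_force: [-0.4, -0.1, 0.4]
grip_width: 0.0002
grasp_force: 0.2
```

```bash
python3 -c "
from h import *
to([.5,.0891,.068],9)
np.set_printoptions(suppress=True)
measure()"
```

```text
t 4.33 pos [0.5464 0.0976 0.0693] yaw -4.2 F [-0.4 -0.1  0.4] grip 0.0 q [ 0.18  0.48 -0.12  0.97 -0.    1.82]
-> shift mm [-11.9 -45.6   1.2] az -13.2
fins 5 angle mod120 deg [31.53] res [-0.2  0.2  0.9  0.6 -1.1  2.4 -0.3  1.3 -0.   0.1]
scene seat 81 [333.3 179. ] base mm [-46.1 -28.3] r 54.1 ang -148.5
scene seat 30 [317.5 176.2] base mm [-24.7 -72.1] r 76.2 ang -108.9
scene seat 559 [319.3 202.8] base mm [49.3 -3.2] r 49.4 ang -3.7
```

Emit:
move_arm(
  deltas=[
    [0, 0.6, 4.6, 0, 0, 0, 2],
    [0, 0.9, 6.9, 0, 0, 0, 3],
    [0, 0.9, 6.9, 0, 0, 0, 3],
    [0, 0.9, 6.9, 0, 0, 0, 3],
    [0, 0.9, 6.9, 0, 0, 0, 3],
    [0, 0.9, 6.9, 0, 0, 0, 3],
    [0, 0.9, 6.9, 0, 0, 0, 3],
    [0, 0.9, 6.9, 0, 0, 0, 3],
    [0, 0.9, 6.9, 0, 0, 0, 3],
    [0, 0, 0, 0, 0, 0, 0],
  ],
)

```text
clock: 5.27
eef_pos: [0.6052, 0.0888, 0.0687]
tool_rot: [0.867, 0.499, 0.001, 0.0]
ft_force: [0.0, 0.1, 0.1]
grip_width: 0.0001
grasp_force: 0.1
```

```bash
python3 -c "
from h import *
to([.5,.0891,.068],9)
ims=measure()
for n in ims:
    np.save(n+'2.npy',ims[n])
    for d in bot.outline_of('die_seat',n)[:5]:
        c=np.argwhere(d['pixels']).mean(0)[::-1]; w=ray(n,*c,.062)[:2]; print(n,round(d['conf'],2),c.round(1),d['rect'],(fr([0,0,-BASE[2]],w-BASE[:2])*1e3).round(1))
a=ims['top'][165:245,295:375];b=ims['scene'][150:230,285:385]
cv2.imwrite('pics/c2.png',np.hstack([cv2.resize(a,(400,400),interpolation=2),cv2.resize(b[:, :80],(400,400),interpolation=2)]))
"
```

```text
t 5.27 pos [0.6052 0.0888 0.0687] yaw -30.2 F [0.  0.1 0.1] grip 0.0 q [ 0.15  0.57  0.05  1.04 -0.    2.24]
-> shift mm [-52.7 -91.    0.5] az -39.2
fins 4 angle mod120 deg [5.08] res [ 0.6  0.6  0.1  0.9 -0.8  0.8 -1.3 -1. ]
scene seat 43 [324.6 174.7] base mm [-42.7 -59.1] r 72.9 ang -125.8
scene seat 15 [342.7 173.4] base mm [-81.3 -19.8] r 83.7 ang -166.3
scene seat 508 [314.3 198.7] base mm [ 47.  -24.2] r 52.8 ang -27.2
top 0.76 [268.6 193.2] [260.1, 187.5, 17.7, 15.3] [ 19.  245.6]
scene 0.8 [396.5 252.7] [384.6, 240.4, 25.0, 27.9] [ 49.1 262.5]
scene 0.68 [293.  266.5] [283.8, 258.2, 16.2, 17.9] [252.1  77.7]
scene 0.56 [247.6 239.2] [241.3, 233.9, 15.6, 11.8] [267.4 -74.1]
scene 0.56 [321.9 199.5] [277.9, 171.6, 78.6, 61.3] [36.5 -3.9]
scene 0.52 [320.6 208.3] [313.9, 198.6, 15.1, 21.4] [63.1 13.4]
```

View pics/c2.png

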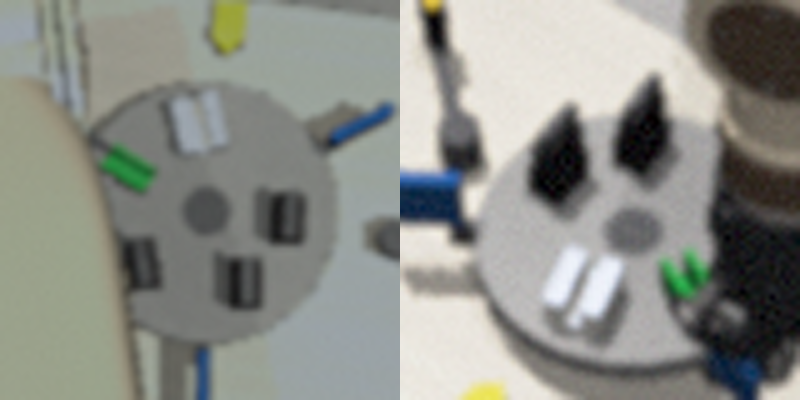

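Left (top view): the seat is centred near (200,121), a bit left of the hub-to-pointer line. Right (scene view): the seat is near (583,290), with the finger behind the fin and clear of the green piece. Next I work out the remaining angle.

```bash
cat >> h.py <<'E'
def seat(ims,boxes,v):
    "brightest-blob centroid inside pixel box -> base-frame mm"
    for n,(x0,y0,x1,y1) in boxes.items():
        h=ims[n][y0:y1,x0:x1].min(2).astype(np.uint8); t,m=cv2.threshold(h,0,255,cv2.THRESH_OTSU)
        k,l,s,c=cv2.connectedComponentsWithStats(cv2.morphologyEx(m,cv2.MORPH_CLOSE,np.ones((3,3)))); i=1+np.argmax(s[1:,4])
        p=c[i]+[x0,y0]; b=fr([0,0,-BASE[2]],ray(n,*p,.066)[:2]-BASE[:2])*1e3
        print(n,"otsu",t,"area",s[i,4],p.round(1),"base",b.round(1),"ang",np.degrees(np.arctan2(b[1],b[0])).round(1))
E
python3 -c "
from h import *
ims={n:np.load(n+'2.npy') for n in('top','scene')}
seat(ims,dict(top=(325,179,345,200),scene=(310,195,332,220)),0)
print('top hub',(fr([0,0,-BASE[2]],ray('top',336.4,207,.045)[:2]-BASE[:2])*1e3).round(1))
im={n:np.load(n+'0.npy') for n in('top','scene')}
seat(im,dict(top=(313,184,335,204),scene=(325,198,346,220)),0)
x=(631/5-80+285,231/5+150)
print('scene hub',(fr([0,0,-BASE[2]],ray('scene',x[0],x[1],.045)[:2]-BASE[:2])*1e3).round(1))
"
```

```text
top otsu 132.0 area 171 [335.2 185.5] base [75.1 12.5] ang 9.5
scene otsu 156.0 area 407 [319.2 206. ] base [61.5  6.9] ang 6.4
top hub [ 1.  -1.2]
top otsu 138.0 area 95 [324.2 193.6] base [41.2 48.1] ang 49.5
scene otsu 160.0 area 337 [334.5 208. ] base [39.6 45.3] ang 48.8
scene hub [-0.2  0.8]
```

Emit:
move_arm(
  deltas=[
    [0, 0.9, 6.9, 0, 0, 0, 3],
    [0, 0.9, 6.9, 0, 0, 0, 3],
    [0, 0.9, 6.9, 0, 0, 0, 3],
    [0, 0, 0, 0, 0, 0, 0],
    [0, 0, 0, 0, 0, 0, 0],
  ],
)

```text
clock: 5.88
eef_pos: [0.6232, 0.08, 0.0685]
tool_rot: [0.903, 0.43, 0.0, 0.0]
ft_force: [0.2, 0.1, 0.0]
grip_width: -0.0002
grasp_force: 0.0
```

```bash
python3 -c "
from h import *
to([.5,.0891,.068],9)
ims=measure()
for n in ims: np.save(n+'3.npy',ims[n])
print('line px',[(n,proj(n,[*fr(BASE,[.06,y]),.069]).round(1)) for n in ims for y in(0,.008)])
out=[]
for n,(x,y) in dict(top=(310,165),scene=(290,180)).items():
    im=cv2.resize(ims[n][y:y+50,x:x+50],(400,400),interpolation=2)
    for L in([(.0,0),(.118,0)],[(.06,-.02),(.06,.02)]):
        P=[tuple(int(q) for q in (proj(n,[*fr(BASE,v),.069])-[x,y]+.5)*8) for v in L]; cv2.line(im,*P,(0,0,255),1)
    out.append(im)
cv2.imwrite('pics/c3.png',np.hstack(out))
"
```

```text
t 5.88 pos [0.6232 0.08   0.0685] yaw -39.1 F [0.2 0.1 0. ] grip -0.0 q [ 0.13  0.61  0.1   1.07 -0.    2.38]
-> shift mm [ -70.6 -101.4    0.4] az -48.1
fins 4 angle mod120 deg [-3.05] res [ 0.4  0.4  0.4  0.4 -1.2  1.  -1.3 -1.5]
scene seat 34 [327.1 173.6] base mm [-50.9 -56.1] r 75.8 ang -132.2
scene seat 465 [312.7 197.1] base mm [ 45.4 -31.7] r 55.3 ang -34.9
line px [('top', array([338.2, 190. ])), ('top', array([336. , 189.7])), ('scene', array([317.7, 203.8])), ('scene', array([319.8, 205.2]))]
```

View pics/c3.png

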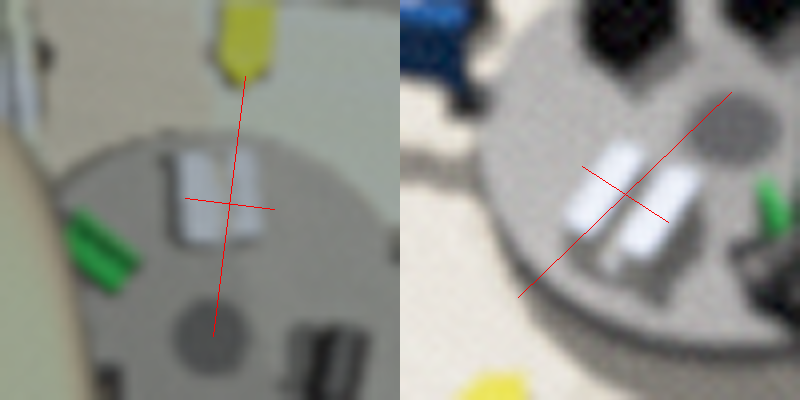

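In the top crop the seat centre (220,197) lies about 4–5 mm left (+y) of the red line. In the scene crop it lies about 3 mm to the same side. A further 3° is needed.

Emit:
move_arm(
  deltas=[
    [0, 0.4, 3.5, 0, 0, 0, 1.5],
    [0, 0.4, 3.5, 0, 0, 0, 1.5],
    [0, 0, 0, 0, 0, 0, 0],
    [0, 0, 0, 0, 0, 0, 0],
    [0, 0, -10, 0, 0, 0, 0],
    [0, 0, -15, -30, 0, 0, 0],
    [0, 0, -10, -40, 0, 0, 0],
    [0, 0, 0, -40, 0, 0, 0],
    [0, 0, 0, -40, 0, 0, 0],
    [0, 0, 0, 0, 0, 0, 0],
  ],
)

```text
clock: 6.82
eef_pos: [0.607, 0.1006, 0.2285]
tool_rot: [0.914, 0.406, 0.008, 0.003]
ft_force: [1.8, 0.5, 1.3]
grip_width: -0.0
grasp_force: 0.0
```

```bash
python3 -c "
from h import *
to([.45,-.2,.2],9)"
```

```text
t 6.82 pos [0.607  0.1006 0.2285] yaw -42.1 F [1.8 0.5 1.3] grip -0.0 q [ 0.16  0.46  0.3   1.39 -0.    2.47]
-> shift mm [-328.6   85.    25.2] az -51.1
```

Emit:
move_arm(
  deltas=[
    [0, -38, 9, 0, 0, 0, 0],
    [0, -38, 9, 0, 0, 0, 0],
    [0, -38, 9, 0, 0, 0, 0],
    [0, -38, 9, 0, 0, 0, 0],
    [0, -38, 9, 0, 0, 0, 0],
    [0, -38, 9, 0, 0, 0, 0],
    [0, -38, 9, 0, 0, 0, 0],
    [0, -38, 9, 0, 0, 0, 0],
    [0, -37, 9, 0, 0, 0, 4.3],
    [0, 0, 0, 0, 0, 0, 0],
  ],
)

```text
clock: 7.65
eef_pos: [0.4308, -0.2125, 0.2184]
tool_rot: [0.931, 0.366, -0.001, 0.002]
ft_force: [0.4, 0.5, 0.1]
grip_width: -0.0002
grasp_force: 0.0
```

```bash
python3 -c "
from h import *
to([.4393,-.207,.05],-46.4)
ims=measure()
out=[]
for n,(x,y) in dict(top=(310,165),scene=(290,180)).items():
    im=cv2.resize(ims[n][y:y+50,x:x+50],(400,400),interpolation=2)
    for L in([(.0,0),(.118,0)],[(.06,-.02),(.06,.02)]):
        P=[tuple(int(q) for q in (proj(n,[*fr(BASE,v),.069])-[x,y]+.5)*8) for v in L]; cv2.line(im,*P,(0,0,255),1)
    out.append(im)
cv2.imwrite('pics/c4.png',np.hstack(out))
"
```

```text
t 7.65 pos [ 0.4308 -0.2125  0.2184] yaw -47.1 F [0.4 0.5 0.1] grip -0.0 q [-0.46  0.21 -0.09  1.27 -0.    1.94]
-> shift mm [ 10.5   1.4 168.3] az -0.7
fins 6 angle mod120 deg [-5.08] res [-0.1  0.9  0.4  0.2  0.4  1.5 -0.9  0.4 -1.3  1.2  0.6  1.9]
scene seat 19 [304.8 184.4] base mm [ 23.7 -81. ] r 84.4 ang -73.7
scene seat 452 [316.3 200.9] base mm [ 49.3 -14.5] r 51.4 ang -16.3
scene seat 43 [347.6 208.7] base mm [14.9 73. ] r 74.5 ang 78.5
```

View pics/c4.png

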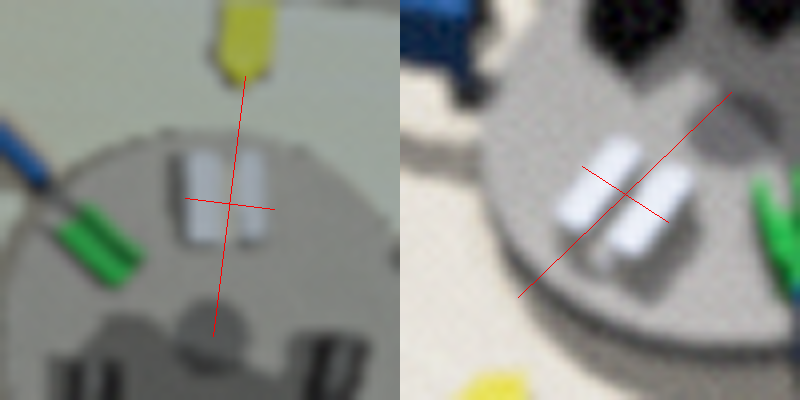

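The seat now sits within about 2 mm of the line in both views. Next is the lever: descend beside the grip.

Emit:
move_arm(
  deltas=[
    [0, 10, 0, 0, 0, 0, 0],
    [0, 0, 0, 34, 0, 0, 0],
    [0, 0, 0, 34, 0, 0, 0],
    [0, 0, 0, 34, 0, 0, 0],
    [0, 0, 0, 34, 0, 0, 0],
    [0, 0, 0, 24, 0, 0, 0],
    [0, 0, 0, 8, 0, 0, 0],
    [0, 0, 0, 0, 0, 0, 0],
    [0, 0, 0, 0, 0, 0, 0],
  ],
)

```text
clock: 8.5
eef_pos: [0.4425, -0.1997, 0.0508]
tool_rot: [0.928, 0.372, 0.0, 0.0]
ft_force: [1.2, -0.5, 0.5]
grip_width: -0.0
grasp_force: 0.0
```

```bash
python3 -c "
from h import *
to([.4393,-.207,.05],-46.4)"
```

```text
t 8.5 pos [ 0.4425 -0.1997  0.0508] yaw -46.3 F [ 1.2 -0.5  0.5] grip -0.0 q [-0.42  0.38 -0.33  0.86  0.    1.96]
-> shift mm [-7.4  3.1  0.8] az 0.1
```

Emit:
move_arm(
  deltas=[
    [0, -3, 5, 0, 0, 0, 0],
    [0, -4, 6, 0, 0, 0, 0],
    [0, 0, 6, 0, 0, 0, 0],
    [0, 0, 5, 0, 0, 0, 0],
    [0, -1.4, 6.5, 0, 0, 0, -4],
    [0, -1.4, 6.5, 0, 0, 0, -4],
    [0, -1.4, 6.5, 0, 0, 0, -4],
    [0, -1.4, 6.5, 0, 0, 0, -4],
    [0, -1.4, 6.5, 0, 0, 0, -4],
    [0, -1.4, 6.5, 0, 0, 0, -4],
  ],
)

```text
clock: 9.33
eef_pos: [0.477, -0.2516, 0.0507]
tool_rot: [0.831, 0.557, -0.0, -0.001]
ft_force: [-2.9, -0.2, 2.2]
grip_width: 0.0003
grasp_force: 1.5
```

Emit:
move_arm(
  deltas=[
    [0, -1.4, 6.5, 0, 0, 0, -4],
    [0, -1.4, 6.5, 0, 0, 0, -4],
    [0, -1.4, 6.5, 0, 0, 0, -4],
    [0, -1.4, 6.5, 0, 0, 0, -4],
    [0, -1.4, 6.5, 0, 0, 0, -4],
    [0, -1.4, 6.5, 0, 0, 0, -4],
    [0, -1.4, 6.5, 0, 0, 0, -4],
    [0, -1.4, 6.5, 0, 0, 0, -4],
  ],
)

```text
clock: 10.0
eef_pos: [0.5262, -0.2709, 0.0507]
tool_rot: [0.645, 0.764, -0.001, -0.0]
ft_force: [-3.3, -1.0, 2.0]
grip_width: 0.0
grasp_force: 1.5
```

```bash
cat >> h.py <<'E'
def lever():
    for n in("top","scene"):
        im=bot.camera(n); h=cv2.cvtColor(im,cv2.COLOR_BGR2HSV); m=((h[...,0]>20)&(h[...,0]<35)&(h[...,1]>110)&(h[...,2]>70)).astype(np.uint8)
        k,l,s,c=cv2.connectedComponentsWithStats(m)
        for i in range(1,k):
            b=fr([0,0,-BASE[2]],ray(n,*c[i],.062)[:2]-BASE[:2])-[0,-.14]
            if s[i,4]>4 and .07<np.hypot(*b)<.115: print(n,s[i,4],"lever value",(np.arctan2(b[1],b[0])+np.radians(130)).round(3),"r",np.hypot(*b).round(3))
E
python3 -c "
from h import *
to([.4393,-.207,.05],28)
lever()"
```

```text
t 10.0 pos [ 0.5262 -0.2709  0.0507] yaw 9.6 F [-3.3 -1.   2. ] grip 0.0 q [-0.47  0.56 -0.03  0.98 -0.    0.93]
-> shift mm [ 77.6 -74.9   0.8] az -18.4
scene 14 lever value 0.927 r 0.099
```

Emit:
move_arm(
  deltas=[
    [0, -1.4, 6.5, 0, 0, 0, -4],
    [0, -1.4, 6.5, 0, 0, 0, -4],
    [0, -1.4, 6.5, 0, 0, 0, -4],
    [0, -1.4, 6.5, 0, 0, 0, -4],
    [0, -0.7, 3.2, 0, 0, 0, -2],
    [0, 0, 0, 0, 0, 0, 0],
  ],
)

```text
clock: 10.6
eef_pos: [0.5565, -0.268, 0.0504]
tool_rot: [0.519, 0.855, -0.0, 0.0]
ft_force: [-0.7, 0.4, -0.4]
grip_width: 0.0003
grasp_force: 0.3
```

```bash
python3 -c "
from h import *
to([.4393,-.207,.05],28)
lever()"
```

```text
t 10.6 pos [ 0.5565 -0.268   0.0504] yaw 27.4 F [-0.7  0.4 -0.4] grip 0.0 q [-0.45  0.6   0.05  1.02 -0.    0.64]
-> shift mm [108.2 -75.9   0.4] az -0.6
```

Emit:
move_arm(
  deltas=[
    [0, -0.5, 3, 0, 0, 0, -1.5],
    [0, -0.5, 3, 0, 0, 0, -1.5],
    [0, 0, 0, 0, 0, 0, 0],
  ],
)

```text
clock: 10.95
eef_pos: [0.5592, -0.2672, 0.0504]
tool_rot: [0.496, 0.868, -0.003, -0.002]
ft_force: [-8.6, -5.6, 4.4]
grip_width: 0.0003
grasp_force: 5.1
```

Emit:
move_arm(
  deltas=[
    [0, 0, 2, 0, 0, 0, 0],
    [0, 0, 1, 0, 0, 0, 0],
    [0, 0, 0, 0, 0, 0, 0],
  ],
)

```text
clock: 11.2
eef_pos: [0.5593, -0.2671, 0.0504]
tool_rot: [0.498, 0.867, -0.005, -0.003]
ft_force: [-14.9, -8.7, 7.4]
grip_width: 0.0002
grasp_force: 8.4
```

Force rises with no motion, so the lever is against its stop. I'll back off, lift and check.

Emit:
move_arm(
  deltas=[
    [0, 0, -10, 0, 0, 0, 0],
    [0, 0, -15, 0, 0, 0, 0],
    [0, 0, -10, -20, 0, 0, 0],
    [0, 0, 0, -40, 0, 0, 0],
    [0, 0, 0, -40, 0, 0, 0],
    [0, -40, 0, -20, 0, 0, 0],
    [0, -40, 0, 0, 0, 0, 0],
    [0, -40, 0, 0, 0, 0, 0],
    [0, -40, 0, 0, 0, 0, 0],
    [0, 0, 0, 0, 0, 0, 0],
  ],
)

```text
clock: 12.03
eef_pos: [0.6174, -0.4234, 0.1627]
tool_rot: [0.498, 0.867, -0.0, 0.0]
ft_force: [-1.4, 0.3, -2.9]
grip_width: -0.0001
grasp_force: 0.0
```

```bash
python3 -c "
from h import *
to([.4393,-.207,.05],28)
lever()
ims=measure()
out=[]
for n,(x,y) in dict(top=(310,165),scene=(290,180)).items():
    im=cv2.resize(ims[n][y:y+50,x:x+50],(400,400),interpolation=2)
    for L in([(.0,0),(.118,0)],[(.06,-.02),(.06,.02)]):
        P=[tuple(int(q) for q in (proj(n,[*fr(BASE,v),.069])-[x,y]+.5)*8) for v in L]; cv2.line(im,*P,(0,0,255),1)
    out.append(im)
b=cv2.resize(ims['scene'][130:205,230:380],(400,200),interpolation=2);a=cv2.resize(ims['top'][155:230,275:425],(400,200),interpolation=2)
cv2.imwrite('pics/c5.png',np.vstack([np.hstack(out),np.hstack([a,b])]))
"
```

```text
t 12.03 pos [ 0.6174 -0.4234  0.1627] yaw 30.3 F [-1.4  0.3 -2.9] grip -0.0 q [-0.6   0.81  0.74  1.5  -0.    0.44]
-> shift mm [276.8 -44.5 112.5] az 2.3
top 26 lever value 1.313 r 0.09
scene 32 lever value 1.307 r 0.09
fins 6 angle mod120 deg [-5.08] res [-0.2  0.9  0.3 -0.   0.5  1.4 -0.6  0.4 -0.8  1.4  0.6  1.8]
scene seat 378 [318.  202.9] base mm [51.9 -5.9] r 52.2 ang -6.5
scene seat 14 [340.3 198.9] base mm [ 0.2 35. ] r 35.0 ang 89.7
scene seat 71 [346.9 206.7] base mm [10.2 67.2] r 68.0 ang 81.3
```

View pics/c5.png

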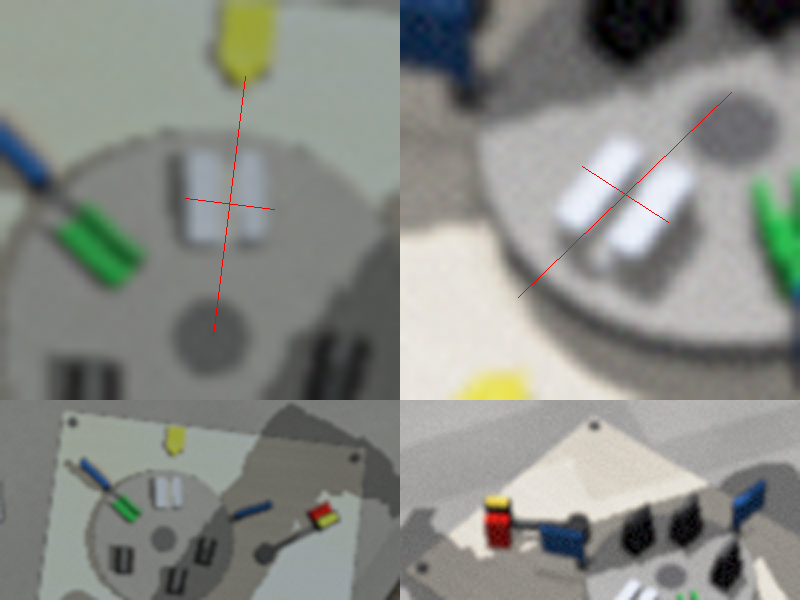

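The seat is on the pointer line, the lever reads 1.31 rad against the red block, and all pieces are standing. The arm is clear of everything, so I'm handing in.

```bash
python3 -c "
from workcell import bot
print(bot.job_done())"
```

```text
the job is handed in; nothing more can be done
None
```

I handed the job in at about 12 s of the 61 s. The last pictures show the die seat within about 2 mm of the pointer line, the lever at about 1.31 rad against its red stop and all five pieces standing, but the hand-in returned no verdict.

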